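Square the instrument case up to the stop rail

ROBOT

A 7-joint arm with a two-finger parallel gripper is mounted at the origin on the work surface. World frame = base frame: x ahead of the robot, y to its left, z up, the work surface at z = 0. Lengths are in mm, angles in rad, forces in N, time in s.
With the tool pointing down it reaches from about 400 to 875 mm from the base axis. Payload 4.4 kg.
Tool frame: the origin (TCP) lies midway between the tips of the shut fingers; the grasp point (between the pads) lies 19 mm behind it; z points along the fingers, y is the direction in which the jaws open and shut (so a half turn about z gives the same grasp; the last joint's range is limited). The gripper opens to 85 mm and grips with 20 to 120 N. Pads are 22 mm wide; open, the fingers measure 114 mm over their backs; the gripper's body (76 mm by 85 mm) begins 54 mm behind the grasp point. The pads swing forward as they close: fully open they stand 13 mm farther back than shut.
Start: joints at [1.196, 0.628, 0.038, 1.517, -0.027, 0.996, -0.02], TCP at [197.573, -619.26, 231.313] pointing down, gripper open.
Joint ranges: [-3.06, 3.06], [-0.37, 2.12], [-1.25, 1.32], [0.18, 2.47], [-1.1, 4.24], [0.23, 1.98], [-2.94, 2.94]. Speed limits (rad/s): [2.57, 2.57, 3.14, 3.14, 3.14, 3.14, 3.14].

INTERFACE

Orientations are given as [roll, pitch, yaw] about the fixed x, y, z axes, in that order (R = Rz(yaw) Ry(pitch) Rx(roll)).
In Python, from cell import * gives the robot as it stands. The module is installed in compiled form; this text tells all that it offers.
- The arm moves only by the tool move_arm, never from a script. Its argument "series" is a list of rows, each a list of 2 entries, a list of its own where there are three numbers: the shift along the tool's x, y, z in m, then the turn about the tool's z in rad. In form: [[[x, y, z], yaw], ...]. A call has 1 to 5 rows; each row is the pose to reach, as a shift and turn from the pose measured when the call began, along the tool's axes at that moment; what a row does not reach only later rows make up. A row lasts 1/8 s, in which the tool goes at most 62.5 mm and 10.7 degrees, less where a joint would pass 70% of its speed; a pose out of reach is approached as far as the arm can. A call with a gripper value outside its range is refused whole. "claw" is the opening, from 0 (shut) to 1 (fully open), set as the call begins (left out, the last holds). The fingers move at their own pace and stop on an object; the grip force is fixed at half the most. Time passes only in rows, so rows that repeat a pose let the fingers close. It gives the time, the measured TCP pose, the force and the opening at its end, in the units of the state.
- read_state(): the state, without advancing time (a new reading comes with each control period).
- get_image(name): name is "scene" or "top" or "wrist"; returns the picture (400x640x3 uint8, blue, green, red); there is no depth.
- camera_model(name): a dict with "fov_y" (degrees; the focal length in pixels is half the picture's height over the tangent of half this angle, whatever the lens; pixels are square), "cx", "cy" (the principal point, pixels), "pose" (4x4, takes a point from camera to world coordinates); the wrist camera has in their place "tool_from_camera" (4x4, takes a point from camera to tool coordinates, whose origin is the TCP and whose axes are the flange's). Camera axes: x right, y down, z forward; pixel columns grow to the right and rows downward; lengths in mm; the calibration is good to about 2 mm. A picture is of the moment at which its call begins: read the wrist's pose just before it. camera_model takes no time and is no camera call.
- finish_job(): hands the job in, once; it reports no verdict.
The state is a dict: "clock": time; "qpos": joint angles; "qd": joint speeds; "tau": joint torques, N m; "eef_pos": TCP position; "tool_rot": TCP orientation; "force": force on the tool from outside, world axes, zero at the start; "torque": the same for the moment, N m; "width": finger opening in mm.
Only numpy, scipy, OpenCV 4.12 (cv2) and the standard library are available. Lean on these libraries where they do the work, as an engineer would, in place of code of your own. Each camera call takes 0.05 s, during which the arm holds its last target. There are 200 camera calls.

TASK

The steel instrument case stands skewed on the counter: using the fingertips only, nudge it round by its corners, still at least two fingers' breadths clear of the aluminium stop rail, until one of its long blue-banded sides faces the rail squarely, and let it rest so for a moment. Then push it straight home so that this side lies flat against the rail, with the whole case between the two yellow marks, and take the hand away. Do not grip, lift or tip the case, and leave the other things where they stand.

Things in the scene. Friction and masses are not known exactly. Their poses are not given: they have to be found in the camera images.
- case: closed steel instrument case, a plain block 95 mm (its x) by 130 mm (its y), 50 tall, about 0.85 kg; too wide to grip. Origin under its centre, z up. Its two long sides (facing its +x and -x, 130 mm long) are alike, each with a blue band, also seen as a blue stripe along the lid's edge; either may face the rail. It slides on the counter with ordinary friction (about 3 to 7 N keep it moving) and stops when no longer pushed
- rail: fixed aluminium stop rail bolted to the counter, its upright 300 mm long (its y), 45 tall, 8 thick, with a flat foot 42 mm wide behind. Origin on the counter at the middle of the front face, which looks along its -x, roughly towards the robot; the case belongs in front of it (negative x of this frame), square, with the case's origin at about x = -47.5 mm, y = 0. Yellow marks on the upright and on the counter before it have their inner edges at y = -110 and +110 mm
- pill_bottle: small green pill bottle with white cap, 36 mm across, 70 tall, origin under its centre; a bystander
- amber_jar: amber jar with black cap, 52 mm across, 85 tall, origin under its centre; a bystander behind the rail
- white_bottle: white bottle with green label, 64 mm across, 180 tall, origin under its centre; a bystander past the rail's right end
- swab_carton: small white carton with a red band, 60 x 42 x 28 mm tall, origin under its centre; a bystander
- tape_roll: blue roll of tape lying flat, 76 mm across, 25 tall, origin under its centre; a bystander
- steel_bowl: steel bowl, 120 mm across, 45 tall, origin under its centre; a bystander
Not all that is in view belongs to the job. Leave any orange, pink or turquoise look-alike of the case alone.

How it is judged:
By the outcome, as a careful person would: the job done as asked, in the order asked, and still so for the second after the job is handed in, with the robot touching nothing.
It also fails if it takes over 72 s, if anything falls off the work surface, if the arm or the gripper's body presses on something with over 40 N, if the wrist force passes 120 N, or if a joint passes its speed limit or range.

## Working session

There is one attempt and no reset: what is moved stays moved. The work goes in short steps, Python scripts to look and compute and a tool call to move; the robot and the scene stay as the last step left them, time stands still between calls to the robot, and variables do not carry over. Pictures are saved under pics/ and viewed, about 8 in all and at most 12, crops included, and the job is handed in when it is done.

Besides the shell and the picture viewer there is one more tool, called after "Request:" as name(argument=value, ...), one argument or row to a line, values as JSON. move_arm: Moves the arm, as the interface text tells. Its arguments: {"type":"object","properties":{"series":{"type":"array"},"claw":{"type":"number"}},"required":["series"]}

```bash
mkdir -p pics; python3 - <<'E'
from cell import *
import cv2,numpy as np
for n in("top","scene"):
    im=get_image(n); cv2.imwrite(f"pics/{n}0.png",im); m=camera_model(n); print(n,m["fov_y"],m["cx"],m["cy"]);print(np.round(m["pose"],3).tolist())
s=read_state();print({k:np.round(v,3).tolist() for k,v in s.items()})
E
```

```text
top 55.38530470126414 316.12754087371053 198.09389702288374
[[-0.002, -0.99, 0.144, 420.016], [-1.0, 0.003, 0.006, 97.358], [-0.007, -0.144, -0.99, 1217.475], [0.0, 0.0, 0.0, 1.0]]
scene 43.72171559778723 315.1991909323809 199.99468418699547
[[0.758, 0.413, -0.505, 1228.26], [0.652, -0.481, 0.586, -662.103], [-0.001, -0.773, -0.634, 853.32], [0.0, 0.0, 0.0, 1.0]]
{'clock': 0.1, 'qpos': [1.196, 0.629, 0.038, 1.518, -0.027, 0.996, -0.02], 'qd': [-0.0, -0.002, -0.001, -0.002, -0.001, -0.0, -0.001], 'tau': [0.004, -56.453, 1.231, -19.397, 0.011, 0.005, -0.0], 'eef_pos': [197.397, -618.701, 230.471], 'tool_rot': [-3.14, 0.0, 0.309], 'force': [-0.329, 0.4, 0.729], 'torque': [0.024, -0.047, -0.003], 'width': 85.326}
```

View pics/top0.png

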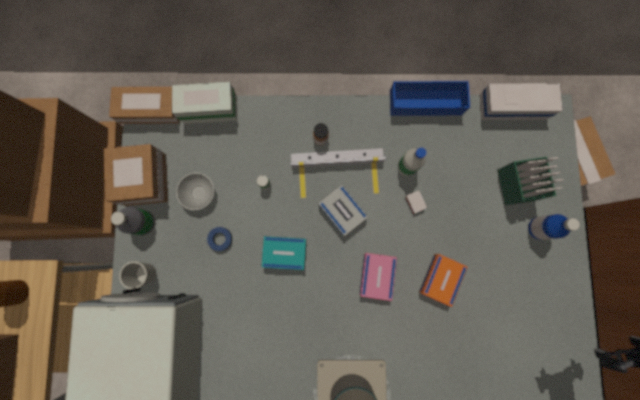

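View pics/scene0.png

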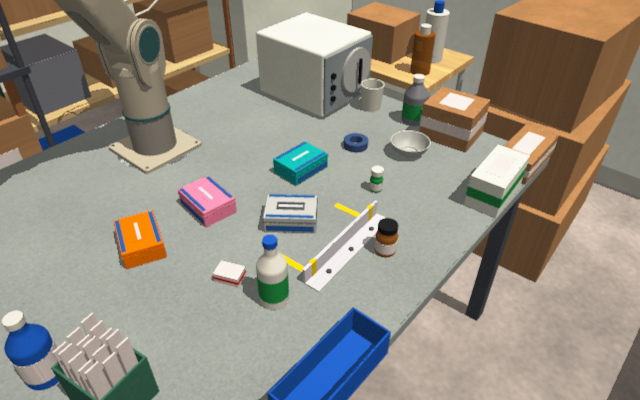

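The top view shows the grey steel case with blue stripes at about (342,212), with the rail at (337,158) and yellow marks at (303,180) and (375,175). Things that could be taken for the case are the turquoise one (284,254), the pink one (378,278) and the orange one (443,281). I choose the grey one at (342,212) and check it in a close crop.

```bash
cat > h.py <<'E'
from cell import *
import cv2,numpy as np
def ray(n,uv,z,m=None):
    m=m or camera_model(n); f=200/np.tan(np.radians(m["fov_y"]/2)); P=np.array(m["pose"])
    uv=np.atleast_2d(uv).astype(float)
    d=np.c_[(uv[:,0]-m["cx"])/f,(uv[:,1]-m["cy"])/f,np.ones(len(uv))]@P[:3,:3].T
    return P[:3,3]+d*((z-P[2,3])/d[:,2])[:,None]
def proj(n,X):
    m=camera_model(n); f=200/np.tan(np.radians(m["fov_y"]/2)); P=np.array(m["pose"])
    c=(np.atleast_2d(X)-P[:3,3])@P[:3,:3]
    return np.c_[m["cx"]+f*c[:,0]/c[:,2],m["cy"]+f*c[:,1]/c[:,2]]
E
python3 - <<'E'
from h import *
im=cv2.imread("pics/top0.png")
c=im[140:240,285:435]; cv2.imwrite("pics/c1.png",cv2.resize(c,None,fx=5,fy=5,interpolation=cv2.INTER_CUBIC))
h=cv2.cvtColor(im,cv2.COLOR_BGR2HSV)
y=cv2.inRange(h,(20,120,90),(35,255,255)); n,l,s,ce=cv2.connectedComponentsWithStats(y)
for i in range(1,n):
    if s[i,4]>5: print("yel",s[i],ray("top",ce[i],0)[0].round(1))
b=cv2.inRange(h,(100,90,40),(125,255,255)); n,l,s,ce=cv2.connectedComponentsWithStats(b)
for i in range(1,n):
    if s[i,4]>10: print("blue",s[i],ce[i].round(1),ray("top",ce[i],50)[0].round(1))
E
```

```text
yel [372 158   6  35 148] [671.4 -85.3   0. ]
yel [299 163   7  34 139] [655.9 151.2   0. ]
blue [ 391   82   79   34 2536] [429.4  98. ] [ 913.5 -259.8   50. ]
blue [416 148  10  10  81] [420.6 152.5] [ 733.4 -223.9   50. ]
blue [342 188  23  28  36] [352.  200.8] [580.9  -6.2  50. ]
blue [322 204  22  28  42] [333.  218.1] [527.5  53.2  50. ]
blue [543 214  26  24 460] [554.9 225.9] [ 501.6 -623.4   50. ]
blue [529 224   4  12  15] [529.7 230. ] [ 489.3 -545.7   50. ]
blue [209 228  22  22 207] [218.9 238.8] [465.  402.1  50. ]
blue [266 238  37   4  81] [284.5 239.2] [463.1 201.6  50. ]
blue [264 264  37   5  97] [282.4 266.1] [382.6 207.   50. ]
```

View pics/c1.png

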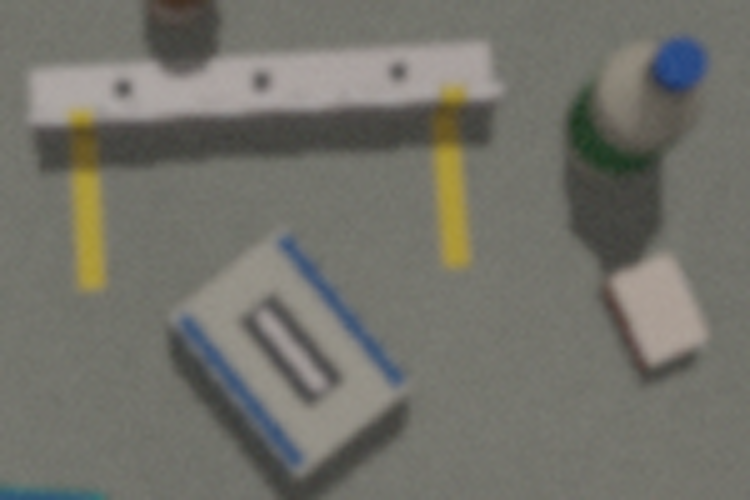

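The crop confirms the steel case: grey lid, blue stripes on both long edges, lid corners in the full image at about (319,203), (342,186), (366,217) and (344,236). The top edge of the rail's front runs from (291,165) to (384,159).

```bash
cat > meas.py <<'E'
from h import *
def stripes(im,center,r,z=50,n="top",lo=(100,80,35)):
    """blue stripe lines near the case -> centre, yaw (of case y axis) in world"""
    h=cv2.cvtColor(im,cv2.COLOR_BGR2HSV); b=cv2.inRange(h,lo,(125,255,255))
    k=np.zeros_like(b); cv2.circle(k,tuple(int(v) for v in center),r,255,-1); b&=k
    nn,l,s,ce=cv2.connectedComponentsWithStats(b,connectivity=8)
    out=[]
    for i in np.argsort(-s[1:,4])[:2]+1:
        v,u=np.nonzero(l==i); p=ray(n,np.c_[u,v],z)[:,:2].astype(np.float32)
        vx,vy,_,_=cv2.fitLine(p,cv2.DIST_HUBER,0,.01,.01).ravel(); t=(p-p.mean(0))@[vx,vy]
        mid=p.mean(0)+np.array([vx,vy])*(t.max()+t.min())/2
        a=np.degrees(np.arctan2(vy,vx)); out.append((mid,a%180,t.max()-t.min(),s[i,4]))
    return out
E
python3 - <<'E'
from meas import *
q=ray("top",[(319.4,203),(341.6,186),(366.4,217),(344.4,235.6)],50)[:,:2]
print(q.round(1).tolist(),np.linalg.norm(q-np.roll(q,-1,0),axis=1).round(1),q.mean(0))
im=cv2.imread("pics/top0.png")
for o in stripes(im,(342,211),38): print(o)
r=ray("top",[(291,165),(384,159)],45)[:,:2];print(r,np.linalg.norm(r[1]-r[0]),r.mean(0),np.degrees(np.arctan2(*(r[0]-r[1])[::-1])))
h=cv2.cvtColor(im,cv2.COLOR_BGR2HSV)
y=cv2.inRange(h,(20,120,90),(35,255,255)); n,l,s,ce=cv2.connectedComponentsWithStats(y)
for i in range(1,n):
    if s[i,4]>50:
        v,u=np.nonzero((l==i)); k=v>172; p=ray("top",np.c_[u,v][k],0)[:,:2]; print("yel",cv2.fitLine(p.astype(np.float32),2,0,.01,.01).ravel(),p.max(0),p.min(0))
for nm,uv,z in [("pill",(263,181),70),("white",(409,162),60),("carton",(416,203),28)]: print(nm,ray("top",uv,z))
E
```

```text
[[574.3, 94.7], [627.4, 25.5], [530.5, -49.5], [473.7, 18.8]] [ 87.2 122.5  88.8 126. ] [551.46516537  22.3878324 ]
(array([528.5492 ,  54.39694], dtype=float32), np.float32(38.24254), np.float32(106.8882), np.int32(61))
(array([578.6716  ,  -8.701062], dtype=float32), np.float32(38.186684), np.float32(107.50421), np.int32(59))
[[ 695.96259119  183.75489515]
 [ 714.21275705 -109.41530052]] 293.7376928187042 [705.08767412  37.16979732] 93.5621284716438
yel [ 9.9768001e-01  6.8077862e-02  6.4841504e+02 -8.5770676e+01] [678.89439187 -76.94428633] [616.17770822 -92.62027439]
yel [9.9815053e-01 6.0790725e-02 6.4213489e+02 1.5034857e+02] [679.74571851 157.51664635] [603.85953282 141.06497397]
pill [[640.20052313 267.42960895  70.        ]]
white [[ 700.58680759 -184.08774276   60.        ]]
carton [[ 576.25113931 -208.92324354   28.        ]]
```

The case centre is near (552,22), with its long axis at 38°. The rail origin is near (705,37), with yaw about 3.6°. The case must turn about 55° CCW. I'll move above it for a close look.

Request:
move_arm(
  series=[
    [[0.04,-0.034,-0.01],0],
    [[0.09,-0.078,-0.03],0],
    [[0.14,-0.121,-0.05],0],
    [[0.185,-0.161,-0.07],0],
    [[0.23,-0.2,-0.09],0],
  ],
  claw=0,
)

```text
clock: 0.72
eef_pos: [349.2, -368.3, 316.5]
tool_rot: [-3.139, 0.0, 0.309]
force: [0.8, 0.1, -0.0]
width: -0.3
```

Request:
move_arm(
  series=[
    [[0.045,-0.04,0],0],
    [[0.09,-0.08,0],0],
    [[0.13,-0.12,0],0],
    [[0.17,-0.16,0],0],
    [[0.21,-0.19,0],0],
  ],
)

```text
clock: 1.35
eef_pos: [491.8, -121.3, 316.8]
tool_rot: [-3.139, 0.001, 0.31]
force: [1.5, -1.7, -0.1]
width: -0.2
```

```bash
cat > tgt.py <<'E'
import sys
from h import *
# usage: tgt.py x y z yaw -> shift in tool axes (m) and turn about tool z
def tgt(x,y,z,yaw):
    s=read_state(); p=s["eef_pos"]; w=s["tool_rot"][2]; d=np.array([x,y,z])-p
    return np.round([d[0]*np.cos(w)+d[1]*np.sin(w), d[0]*np.sin(w)-d[1]*np.cos(w), -d[2]],1), round(w-yaw,3)
if __name__=="__main__":
    s=read_state(); print(s["clock"],np.round(s["eef_pos"],1),np.round(s["tool_rot"],3),np.round(s["force"],1),s["width"])
    a=list(map(float,sys.argv[1:])); 
    for i in range(0,len(a),4): print(tgt(*a[i:i+4]))
E
python3 tgt.py 560 10 330 .063; python3 -c "
from h import *
m=camera_model('wrist');print(m)"
```

```text
1.35 [ 491.8 -121.3  316.8] [-3.139e+00  1.000e-03  3.100e-01] [ 1.5 -1.7 -0.1] -0.24512250934937746
(array([ 105. , -104.2,  -13.2]), np.float64(0.247))
{'fov_y': 59.48327838759498, 'cx': 329.2070890013163, 'cy': 196.38142488505707, 'tool_from_camera': array([[ 2.17287446e-04, -9.63920737e-01, -2.66189343e-01,
         6.59808821e+01],
       [ 9.99999901e-01,  3.12719150e-04, -3.16124787e-04,
         5.78333007e-01],
       [ 3.87961743e-04, -2.66189248e-01,  9.63920709e-01,
        -1.42176686e+02],
       [ 0.00000000e+00,  0.00000000e+00,  0.00000000e+00,
         1.00000000e+00]])}
```

Request:
move_arm(
  series=[
    [[0.035,-0.03,0],0.06],
    [[0.07,-0.06,-0.01],0.12],
    [[0.11,-0.09,-0.013],0.18],
    [[0.14,-0.11,-0.013],0.247],
    [[0.154,-0.124,-0.013],0.247],
  ],
)

```text
clock: 1.98
eef_pos: [601.1, 45.6, 329.3]
tool_rot: [-3.139, 0.002, 0.066]
force: [0.2, -1.0, -0.3]
width: 0.1
```

Request:
move_arm(
  series=[
    [[0,0,0],0],
    [[0,0,0],0],
  ],
)

```text
clock: 2.22
eef_pos: [600.3, 44.0, 329.1]
tool_rot: [-3.14, 0.003, 0.065]
force: [-0.6, 0.9, 0.6]
width: 0.2
```

```bash
cat >> h.py <<'E'
def rpy(r,p,y): 
    from scipy.spatial.transform import Rotation as R
    return R.from_euler("xyz",[r,p,y]).as_matrix()
def wmodel():
    s=read_state(); T=np.eye(4); T[:3,:3]=rpy(*s["tool_rot"]); T[:3,3]=s["eef_pos"]
    m=dict(camera_model("wrist")); m["pose"]=T@np.array(m["tool_from_camera"]); return m
def wrist(name):
    m=wmodel(); im=get_image("wrist"); cv2.imwrite(f"pics/{name}.png",im); np.save(f"pics/{name}.npy",m,allow_pickle=True); return im,m
E
python3 - <<'E'
from h import *
s=read_state();print(s["clock"],np.round(s["eef_pos"],1),s["tool_rot"]); wrist("w1")
E
```

```text
2.225 [600.3  44.  329.1] [-3.14009261  0.00343244  0.0646343 ]
```

View pics/w1.png

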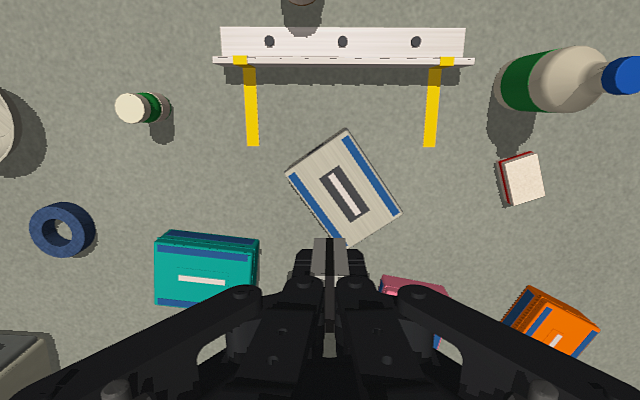

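The wrist view shows the case with lid corners at (285,172), (347,128) and (401,212). The rail front is near row 65, from column 213 to 474. The yellow strips are at columns 251 and 432. Pill bottle (130,107), carton (521,180) and white bottle (555,80) are all clear of the work.

```bash
cat > mw.py <<'E'
from h import *
def measure(im,m,center=None,verbose=True):
    h=cv2.cvtColor(im,cv2.COLOR_BGR2HSV); out={}
    y=cv2.inRange(h,(20,150,80),(35,255,255)); n,l,s,ce=cv2.connectedComponentsWithStats(y); rows=[]
    for i in range(1,n):
        if s[i,4]>300:
            v,u=np.nonzero(l==i); p=ray(0,np.c_[u,v],0,m)[:,:2]; p=p[p[:,0]<690].astype(np.float32)
            if len(p)<100: continue
            L=cv2.fitLine(p,cv2.DIST_HUBER,0,.01,.01).ravel(); L=L if L[0]>0 else L*[-1,-1,1,1]; rows.append(L)
    for L in rows: print("mark dir",np.degrees(np.arctan2(L[1],L[0])).round(2),"at",L[2:].round(1))
    b=cv2.inRange(h,(105,110,60),(120,255,255)); n,l,s,ce=cv2.connectedComponentsWithStats(b); out=[]
    for i in range(1,n):
        if s[i,4]<60: continue
        v,u=np.nonzero(l==i); p=ray(0,np.c_[u,v],50,m)[:,:2].astype(np.float32)
        L=cv2.fitLine(p,cv2.DIST_HUBER,0,.01,.01).ravel(); (c,wh,a)=cv2.minAreaRect(p)
        print("blue px",ce[i].round(0),"n",s[i,4],"angle %.2f"%(np.degrees(np.arctan2(L[1],L[0]))%180),"rect c",np.round(c,1),"size",np.round(wh,1))
E
python3 - <<'E'
from mw import *
im=cv2.imread("pics/w1.png"); m=np.load("pics/w1.npy",allow_pickle=True).item()
measure(im,m)
print("rail bottom/top front",ray(0,[(213,66),(474,66)],0,m).round(1).tolist(),ray(0,[(213,64),(474,64)],45,m).round(1).tolist())
q=ray(0,[(285,172),(347,128),(401,212)],50,m)[:,:2];print(q.round(1).tolist(),np.linalg.norm(q[0]-q[1]),np.linalg.norm(q[2]-q[1]),(q[0]+q[2])/2)
g=cv2.cvtColor(im,cv2.COLOR_BGR2GRAY); print(g[50:75,300],g[50:75,380])
E
```

```text
mark dir 3.74 at [645.9 149.3]
mark dir 3.4 at [652.7 -86.7]
blue px [622.  76.] n 1256 angle 63.82 rect c [ 711.7 -280.9] size [42.4 42.1]
blue px [370. 175.] n 679 angle 38.32 rect c [577.7  -9.2] size [116.9   9.1]
blue px [314. 206.] n 553 angle 38.58 rect c [533.8  56.8] size [103.2   9. ]
blue px [ 57. 230.] n 1765 angle 158.83 rect c [480.6 387.5] size [73.8 69.9]
blue px [210. 237.] n 409 angle 86.88 rect c [484.8 190.3] size [110.6   6.8]
blue px [202. 253.] n 568 angle 86.59 rect c [461.8 201.4] size [117.1   9.1]
blue px [518. 308.] n 301 angle 156.32 rect c [ 407.8 -228.2] size [12.9 57.4]
blue px [176. 303.] n 208 angle 88.32 rect c [384.8 237.4] size [52.9  9. ]
blue px [538. 321.] n 189 angle 155.43 rect c [ 388.1 -260.1] size [ 8.7 49.2]
blue px [584. 344.] n 181 angle 155.82 rect c [ 356.1 -332.5] size [ 9.5 48.3]
blue px [435. 341.] n 73 angle 2.27 rect c [ 347.5 -123.8] size [23.4  8.4]
rail bottom/top front [[696.7, 197.4, 0.0], [718.0, -132.1, 0.0]] [[696.0, 183.0, 45.0], [715.3, -114.6, 45.0]]
[[576.6, 96.4], [634.5, 24.7], [534.7, -51.6]] 92.0864886948305 125.65450564287103 [555.64632305  22.38859515]
[226 231 231 231 229 226 205 222 217 215 216 218 224 184  59  83  87  83
  80  79  79  81  81  78  76] [223 224 224 223 228 230 229 213 105 234 223 219 224 234  80  81  86  86
  81  79  79  79  80  82  81]
```

Request:
move_arm(
  series=[
    [[0.02,0.027,0.02],0],
    [[0.041,0.053,0.06],0],
    [[0.041,0.053,0.11],0],
    [[0.041,0.053,0.16],0],
    [[0.041,0.053,0.2],0],
  ],
)

```text
clock: 2.9
eef_pos: [642.9, -8.6, 127.5]
tool_rot: [-3.141, 0.004, 0.062]
force: [-0.3, 0.1, -0.3]
width: -0.4
```

```bash
python3 tgt.py 645 -6.5 20 .063
```

```text
2.9 [642.9  -8.6 127.5] [-3.141  0.004  0.062] [-0.3  0.1 -0.3] -0.3644664036082307
(array([  2.3,  -1.9, 107.5]), np.float64(-0.001))
```

Request:
move_arm(
  series=[
    [[0.002,-0.002,0.03],0],
    [[0.002,-0.002,0.06],0],
    [[0.002,-0.002,0.09],0],
    [[0.002,-0.002,0.107],0],
    [[0.002,-0.002,0.107],0],
  ],
)

```text
clock: 3.52
eef_pos: [643.3, -7.3, 19.7]
tool_rot: [-3.141, 0.007, 0.061]
force: [-0.0, 0.3, -0.5]
width: 0.4
```

Request:
move_arm(
  series=[
    [[-0.008,-0.011,0],0],
    [[-0.015,-0.02,0],0],
    [[-0.023,-0.028,0],0],
    [[-0.032,-0.035,0],0],
    [[-0.04,-0.041,0],0],
  ],
)

```text
clock: 4.15
eef_pos: [602.6, 32.3, 21.2]
tool_rot: [-3.141, 0.002, 0.061]
force: [4.6, -0.1, -0.5]
width: -0.2
```

Request:
move_arm(
  series=[
    [[0,0,0],0],
    [[0,0,0],0],
  ],
)

```text
clock: 4.4
eef_pos: [601.3, 32.6, 21.2]
tool_rot: [-3.141, 0.004, 0.062]
force: [0.3, 0.3, -0.0]
width: 0.2
```

```bash
python3 - <<'E'
from meas import *
s=read_state(); print(s["clock"],s["eef_pos"].round(1) if hasattr(s["eef_pos"],'round') else s["eef_pos"])
im=get_image("top"); cv2.imwrite("pics/t1.png",im)
c=im[140:240,285:435]; cv2.imwrite("pics/t1c.png",cv2.resize(c,None,fx=5,fy=5,interpolation=cv2.INTER_CUBIC))
for o in stripes(im,(342,211),38,lo=(100,70,30)): print(o)
E
```

```text
4.4 [601.3  32.6  21.2]
(array([503.8533 ,  73.91416], dtype=float32), np.float32(54.291096), np.float32(65.40904), np.int32(47))
(array([580.3641  ,  44.922283], dtype=float32), np.float32(89.81203), np.float32(3.0904844), np.int32(2))
```

View pics/t1c.png

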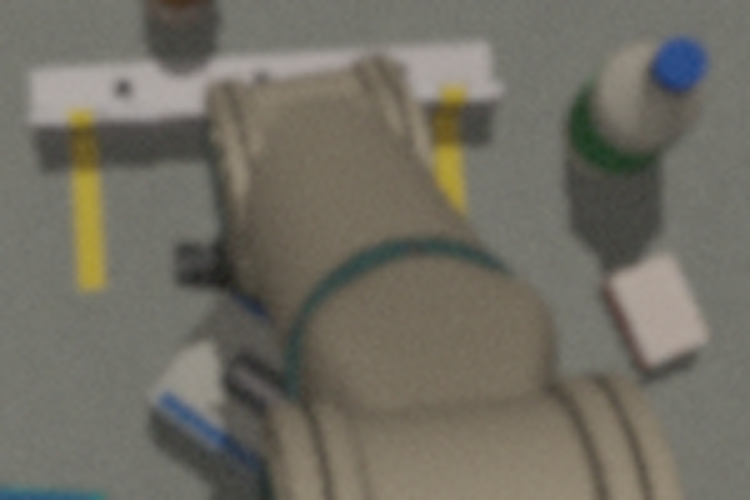

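The arm hides most of the case. The visible stripe suggests it is now at about 54°, with nothing else touched. I'll retreat, rise and look from nearer the base.

Request:
move_arm(
  series=[
    [[0.018,0.022,0],0],
    [[0.03,0.035,-0.03],0],
    [[0.03,0.035,-0.08],0],
    [[0.03,0.035,-0.14],0],
    [[0.03,0.035,-0.2],0],
  ],
)

```text
clock: 5.08
eef_pos: [633.3, -1.2, 222.2]
tool_rot: [-3.141, 0.006, 0.061]
force: [0.8, -1.2, -0.7]
width: -0.2
```

Request:
move_arm(
  series=[
    [[-0.04,-0.01,-0.03],0],
    [[-0.09,-0.02,-0.06],0],
    [[-0.13,-0.03,-0.09],0],
    [[-0.16,-0.035,-0.1],0],
    [[-0.17,-0.035,-0.1],0],
  ],
)

```text
clock: 5.7
eef_pos: [460.5, 23.3, 324.0]
tool_rot: [-3.141, 0.006, 0.061]
force: [0.6, -0.2, 0.9]
width: -0.0
```

Request:
move_arm(
  series=[
    [[0,0,0],0],
    [[0,0,0],0],
  ],
)

```text
clock: 5.95
eef_pos: [461.1, 23.1, 323.4]
tool_rot: [-3.141, 0.006, 0.061]
force: [0.5, -0.5, -1.2]
width: 0.1
```

```bash
python3 - <<'E'
from mw import *
s=read_state(); print(s["clock"],np.round(s["eef_pos"],1)); im,m=wrist("w2"); measure(im,m)
E
```

```text
5.95 [461.1  23.1 323.4]
mark dir 2.44 at [616.3 147.5]
mark dir 4.25 at [630.7 -88. ]
blue px [346.  73.] n 916 angle 53.81 rect c [554.5   8.1] size [117.    9.4]
blue px [302. 128.] n 799 angle 53.75 rect c [490.7  54.8] size [117.    9.3]
blue px [ 24. 129.] n 1727 angle 169.08 rect c [469.5 379.7] size [57.1 70.2]
blue px [189. 136.] n 175 angle 86.68 rect c [474.6 188.2] size [109.9   2.3]
blue px [178. 146.] n 764 angle 86.59 rect c [461.8 201.3] size [116.5   9.3]
blue px [378. 236.] n 419 angle 172.17 rect c [359.4 -44.8] size [  8.8 112.2]
blue px [515. 234.] n 590 angle 155.86 rect c [ 372.9 -218.3] size [ 10.5 109.6]
blue px [178. 209.] n 645 angle 86.59 rect c [383.  206.2] size [116.3   9.2]
blue px [438. 247.] n 429 angle 171.89 rect c [ 349.6 -123.2] size [  8.9 110.1]
blue px [534. 247.] n 570 angle 155.48 rect c [ 357.7 -246.3] size [  8.8 116.7]
blue px [583. 273.] n 526 angle 155.57 rect c [ 325.  -318.2] size [  8.8 116.5]
```

View pics/w2.png

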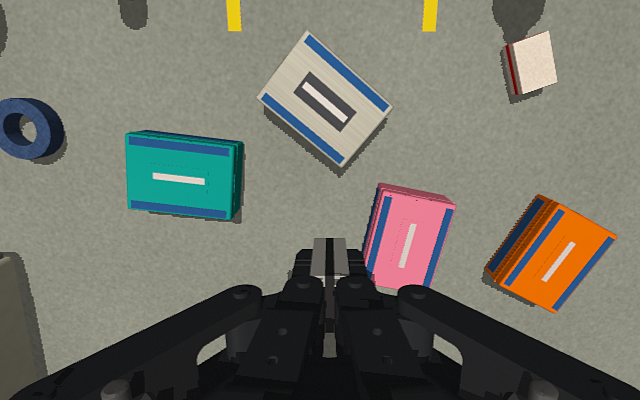

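The case is now at (522.6, 31.5), angle 53.8°. The look-alikes and bystanders haven't moved. The last push slipped toward the centre, so the next one, at the near corner, goes tangentially, about -60° in world.

Request:
move_arm(
  series=[
    [[-0.015,-0.008,0.02],0],
    [[-0.029,-0.016,0.06],0],
    [[-0.029,-0.016,0.11],0],
    [[-0.029,-0.016,0.16],0],
    [[-0.029,-0.016,0.21],0],
  ],
)

```text
clock: 6.62
eef_pos: [430.8, 37.4, 111.6]
tool_rot: [-3.141, 0.006, 0.061]
force: [0.3, -0.2, -0.2]
width: 0.0
```

Request:
move_arm(
  series=[
    [[0,0,0.03],0],
    [[0,0,0.06],0],
    [[0,0,0.08],0],
    [[0,0,0.093],0],
    [[0,0,0.093],0],
  ],
)

```text
clock: 7.25
eef_pos: [430.8, 37.6, 17.1]
tool_rot: [-3.14, 0.007, 0.06]
force: [-0.4, -0.4, -0.7]
width: -0.3
```

```bash
python3 tgt.py 440.8 29.6 20 .061 450 10 20 .061 459.4 -4.4 20 .061 467.5 -14 20 .061 477.3 -22.3 20 .061
```

```text
7.25 [430.8  37.6  17.1] [-3.14   0.007  0.06 ] [-0.4 -0.4 -0.7] -0.2546184706229167
(array([ 9.5,  8.6, -2.9]), np.float64(-0.001))
(array([17.5, 28.7, -2.9]), np.float64(-0.001))
(array([26.1, 43.6, -2.9]), np.float64(-0.001))
(array([33.6, 53.7, -2.9]), np.float64(-0.001))
(array([42.8, 62.6, -2.9]), np.float64(-0.001))
```

Request:
move_arm(
  series=[
    [[0.005,0.004,-0.002],0],
    [[0.01,0.009,-0.002],0],
    [[0.013,0.017,-0.002],0],
    [[0.016,0.025,-0.002],0],
    [[0.02,0.033,-0.002],0],
  ],
)

```text
clock: 7.88
eef_pos: [452.4, 5.5, 19.0]
tool_rot: [-3.14, 0.007, 0.06]
force: [-1.5, 2.2, 1.6]
width: 0.2
```

Request:
move_arm(
  series=[
    [[0.005,0.007,0],0],
    [[0.01,0.014,0],0],
    [[0.015,0.02,0],0],
    [[0.019,0.025,0],0],
    [[0.023,0.029,0],0],
  ],
)

```text
clock: 8.5
eef_pos: [476.5, -22.7, 18.8]
tool_rot: [-3.14, 0.009, 0.06]
force: [-5.3, 2.9, 3.5]
width: 0.3
```

```bash
python3 - <<'E'
from mw import *
s=read_state(); print(s["clock"],np.round(s["eef_pos"],1),np.round(s["force"],1)); im,m=wrist("w3"); measure(im,m)
E
```

```text
8.5 [476.5 -22.7  18.8] [-5.3  2.9  3.5]
blue px [381.   4.] n 746 angle 90.22 rect c [568.9 -28.4] size [ 3.3 29.4]
blue px [200. 230.] n 9586 angle 86.74 rect c [497.6  20.2] size [117.6  10. ]
```

The near stripe reads 86.7°, so about 7° remain, and the case centre is near (537,18). I'll back off, go behind its middle, open the fingers and use both tips near the rear corners to square it.

Request:
move_arm(
  series=[
    [[-0.008,0,0],0],
    [[-0.016,-0.002,0],0],
    [[-0.016,-0.012,0],0],
    [[-0.016,-0.024,0],0],
    [[-0.016,-0.036,0.008],-0.003],
  ],
)

```text
clock: 9.18
eef_pos: [460.0, 13.3, 11.3]
tool_rot: [-3.14, 0.006, 0.063]
force: [-1.1, -0.2, -0.0]
width: 0.3
```

Request:
move_arm(
  series=[
    [[0,0,0],0],
    [[0,0,0],0],
    [[0,0,0],0],
    [[0,0,0],0],
    [[0,0,0],0],
  ],
  claw=1,
)

```text
clock: 9.8
eef_pos: [460.0, 13.0, 11.4]
tool_rot: [-3.14, 0.006, 0.063]
force: [0.3, 0.1, 0.9]
width: 85.5
```

```bash
python3 tgt.py 460 13 8 .063; python3 - <<'E'
from mw import *
im,m=wrist("w4"); measure(im,m)
E
```

```text
9.8 [460.   13.   11.4] [-3.14   0.006  0.063] [0.3 0.1 0.9] 85.46846174546896
(array([-0. , -0. ,  3.4]), np.float64(-0.0))
blue px [308. 195.] n 12002 angle 87.31 rect c [497.9  19.6] size [117.6   9.9]
blue px [ 12. 223.] n 383 angle 106.79 rect c [483.8 112.8] size [ 5.5 13.5]
```

View pics/w4.png

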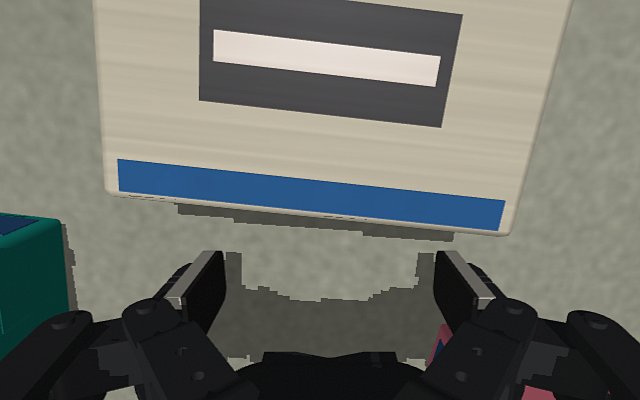

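Request:
move_arm(
  series=[
    [[0.007,0,0.003],0],
    [[0.014,0,0.003],0],
    [[0.02,0,0.003],0],
    [[0.026,0,0.003],0],
    [[0.032,0,0.003],0],
  ],
)

```text
clock: 10.48
eef_pos: [487.5, 11.6, 7.7]
tool_rot: [3.138, 0.015, 0.059]
force: [-9.5, -3.0, 5.1]
width: 85.4
```

Request:
move_arm(
  series=[
    [[0.004,0,0],0],
    [[0.008,0,0],0],
    [[0.012,0,0],0],
    [[0.012,0,0],0],
    [[0.012,0,0],0],
  ],
)

```text
clock: 11.1
eef_pos: [495.2, 11.5, 7.1]
tool_rot: [3.136, 0.023, 0.06]
force: [-8.3, -0.3, 6.2]
width: 85.5
```

```bash
python3 tgt.py; python3 - <<'E'
from mw import *
im,m=wrist("w5"); measure(im,m)
E
```

```text
11.1 [495.2  11.5   7.1] [3.136 0.023 0.06 ] [-8.3 -0.3  6.2] 85.54752319291748
blue px [307. 262.] n 11159 angle 93.47 rect c [513.4  18.4] size [  9.9 117.7]
blue px [ 13. 304.] n 609 angle 125.06 rect c [494.5 112.6] size [ 7.6 16.6]
```

View pics/w5.png

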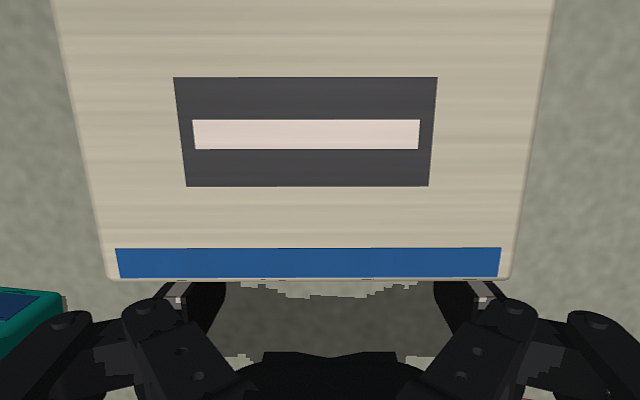

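The case's side now lies parallel to the rail (93.5° against 93.6°) with a gap of about 106 mm. I'll draw the tips back a little and let it rest.

Request:
move_arm(
  series=[
    [[-0.006,0,-0.002],0],
    [[-0.012,0,-0.004],0],
    [[-0.016,0,-0.004],0],
    [[-0.016,0,-0.004],0],
    [[-0.016,0,-0.004],0],
  ],
)

```text
clock: 11.78
eef_pos: [479.7, 10.7, 11.5]
tool_rot: [3.136, 0.022, 0.06]
force: [-0.6, 0.8, -0.2]
width: 85.4
```

Request:
move_arm(
  series=[
    [[0,0,0],0],
    [[0,0,0],0],
    [[0,0,0],0],
    [[0,0,0],0],
    [[0,0,0],0],
  ],
)

```text
clock: 12.4
eef_pos: [479.7, 10.7, 11.5]
tool_rot: [3.136, 0.022, 0.06]
force: [-0.3, -0.2, -0.2]
width: 85.1
```

Request:
move_arm(
  series=[
    [[0,0,0],0],
    [[0,0,0],0],
    [[0,0,0],0],
    [[0,0,0],0],
    [[0,0,0],0],
  ],
)

```text
clock: 13.02
eef_pos: [479.7, 10.7, 11.5]
tool_rot: [3.136, 0.022, 0.06]
force: [-0.0, 0.0, 0.1]
width: 85.4
```

```bash
python3 tgt.py 480 13 11 .063; python3 - <<'E'
from mw import *
im,m=wrist("w6"); measure(im,m)
E
```

```text
13.025 [479.7  10.7  11.5] [3.136 0.022 0.06 ] [-0.   0.   0.1] 85.35425932349726
(array([ 0.5, -2.3,  0.5]), np.float64(-0.003))
blue px [309. 210.] n 11645 angle 93.36 rect c [513.4  18.4] size [  9.9 117.6]
blue px [ 13. 267.] n 511 angle 117.12 rect c [489.7 112.9] size [ 6.8 15.5]
```

It rested for more than 1 s, square to within about 0.3°. Now the straight push home.

Request:
move_arm(
  series=[
    [[0.004,-0.003,0],-0.003],
    [[0.009,-0.005,0],-0.003],
    [[0.018,-0.005,-0.001],-0.003],
    [[0.028,-0.005,-0.001],-0.003],
    [[0.038,-0.005,-0.002],-0.003],
  ],
)

```text
clock: 13.7
eef_pos: [514.1, 17.2, 12.0]
tool_rot: [3.134, 0.029, 0.063]
force: [-3.5, 0.2, -2.1]
width: 85.7
```

Request:
move_arm(
  series=[
    [[0.012,0,0],0],
    [[0.022,0,0],0],
    [[0.032,0,-0.001],0],
    [[0.042,0,-0.001],0],
    [[0.052,0,-0.002],0],
  ],
)

```text
clock: 14.32
eef_pos: [565.9, 20.1, 12.0]
tool_rot: [3.134, 0.031, 0.062]
force: [-4.8, -1.0, -1.8]
width: 85.4
```

```bash
python3 tgt.py; python3 - <<'E'
from mw import *
im,m=wrist("w7"); measure(im,m)
E
```

```text
14.325 [565.9  20.1  12. ] [3.134 0.031 0.062] [-4.8 -1.  -1.8] 85.362216537655
mark dir 0.67 at [631.4 147.9]
mark dir 3.35 at [646.7 -87.1]
blue px [326. 256.] n 10461 angle 93.60 rect c [584.5  21.6] size [ 10.1 118.4]
```

Request:
move_arm(
  series=[
    [[0.009,0,0],0],
    [[0.018,0,0],0],
    [[0.025,0,-0.001],0],
    [[0.031,0,-0.001],0],
    [[0.036,0,-0.001],0],
  ],
)

```text
clock: 15.0
eef_pos: [600.8, 22.5, 12.3]
tool_rot: [3.133, 0.035, 0.061]
force: [-19.5, 0.5, 11.6]
width: 85.3
```

Request:
move_arm(
  series=[
    [[0.004,0,0],0],
    [[0.007,0,0],0],
    [[0.009,0,0],0],
  ],
)

```text
clock: 15.38
eef_pos: [600.3, 22.4, 12.2]
tool_rot: [3.13, 0.054, 0.061]
force: [-28.5, -1.4, 24.5]
width: 85.4
```

```bash
python3 tgt.py; python3 - <<'E'
from mw import *
im,m=wrist("w8"); measure(im,m)
E
```

```text
15.375 [600.3  22.4  12.2] [3.13  0.054 0.061] [-28.5  -1.4  24.5] 85.42071086827961
mark dir 1.79 at [647.9 148.9]
mark dir 3.57 at [654.6 -86.6]
blue px [326. 257.] n 10203 angle 93.41 rect c [619.7  24. ] size [ 10.  117.6]
```

View pics/w8.png

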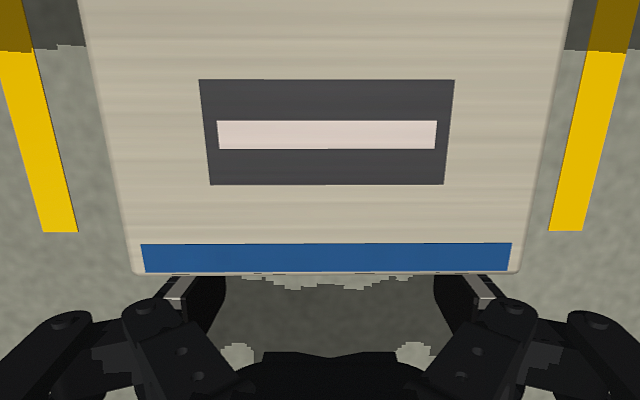

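The case lies between the yellow strips. The push force jumped to 28 N with no further motion, so it is seated. I'll take the hand straight back and up.

Request:
move_arm(
  series=[
    [[-0.006,0,0],0],
    [[-0.02,0,-0.001],0],
    [[-0.035,0,-0.003],0],
    [[-0.05,0,-0.005],0],
    [[-0.06,0,-0.02],0],
  ],
)

```text
clock: 16.05
eef_pos: [542.4, 19.3, 35.8]
tool_rot: [3.13, 0.052, 0.061]
force: [1.0, 0.4, -0.3]
width: 85.8
```

Request:
move_arm(
  series=[
    [[0,0,-0.05],0],
    [[0,0,-0.11],0],
    [[0,0,-0.17],0],
    [[0,0,-0.23],0],
    [[0.02,0,-0.29],0],
  ],
)

```text
clock: 16.68
eef_pos: [577.2, 25.1, 327.8]
tool_rot: [3.13, 0.048, 0.062]
force: [1.7, 0.4, -0.6]
width: 85.4
```

Request:
move_arm(
  series=[
    [[0.03,0,0],0],
    [[0.05,0,0],0],
    [[0.05,0,0],0],
    [[0.05,0,0],0],
  ],
)

```text
clock: 17.18
eef_pos: [626.7, 28.5, 326.0]
tool_rot: [3.13, 0.048, 0.063]
force: [-0.1, -0.5, -0.0]
width: 85.6
```

```bash
python3 tgt.py; python3 - <<'E'
from mw import *
im,m=wrist("w9"); measure(im,m)
E
```

```text
17.175 [626.7  28.5 326. ] [3.13  0.048 0.063] [-0.1 -0.5 -0. ] 85.62364632630312
mark dir 3.69 at [645.9 149.3]
mark dir 3.41 at [652.6 -86.7]
blue px [329.  83.] n 935 angle 93.63 rect c [698.   28.8] size [  8.6 116.5]
blue px [601.  99.] n 1470 angle 91.65 rect c [ 700.  -284.2] size [40.  55.4]
blue px [330. 152.] n 700 angle 93.50 rect c [618.9  23.8] size [  8.5 116.3]
blue px [ 43. 240.] n 1679 angle 162.98 rect c [482.7 386.5] size [72.7 69.5]
blue px [196. 245.] n 472 angle 86.93 rect c [487.2 189.2] size [110.6   8.6]
blue px [167. 259.] n 287 angle 87.73 rect c [463.3 227.1] size [64.8  9. ]
blue px [368. 327.] n 225 angle 171.83 rect c [370.6 -46.4] size [ 8.6 85.3]
blue px [223. 315.] n 75 angle 86.01 rect c [380.1 158.3] size [20.8  8.9]
blue px [420. 338.] n 254 angle 171.67 rect c [ 354.6 -123.9] size [ 8.7 95.3]
```

View pics/w9.png

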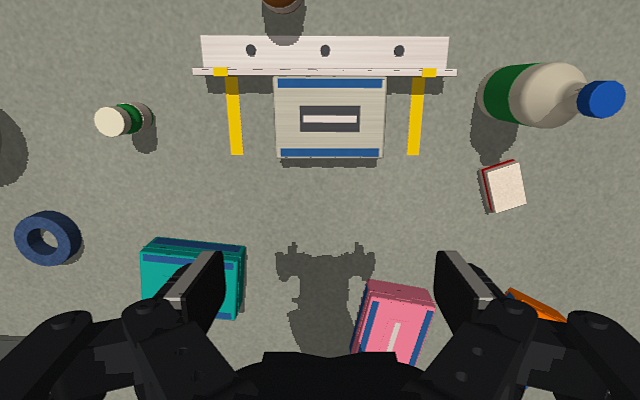

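The case lies flat against the rail at about (-47.4, -5.7) in the rail frame, with lid stripes at 93.5–93.6° against the rail's 93.6°. It is between the marks and the hand is clear, so I'm handing in.

```bash
python3 -c "
from cell import *
print(finish_job(), read_state()['clock'])"
```

```text
the job is handed in; nothing more can be done
the job is handed in; nothing more can be done
```

The case now lies flat against the rail, between the yellow marks, and the job is handed in. I turned it with shut-fingertip nudges at the far and near corners. Both open fingertips then squared it at its rear corners, about 106 mm from the rail. It rested untouched there for just over 1 s before I pushed it straight home and took the hand away.

- **Final position:** the last wrist picture puts the case at about x = -47.4, y = -6 mm in the rail frame. Its sides are within about 0.2° of the rail, clear of both yellow marks.
- **Other things:** nothing else was touched in any picture. I checked this by eye rather than measuring each one, and the steel bowl was mostly out of the last view.
- **Forces and time:** the most I read at the wrist was about 38 N, while pressing the case against the rail. The hand was free of force at the end, at about 17 s on the clock.
- **What went less well:** the first nudge slipped toward the centre and moved the case back about 33 mm, away from the rail; the second nudge allowed for this. Pressing also left the tool tilted by about 3°, with no sign that it disturbed the case.

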